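# Find the pitch-comb leaf that meshes with the lead screw and lock it in

## Task

Find out which of the three pitch-comb leaves matches the front lead screw: slide the leaves along their lanes against its thread one by one until you have the leaf that seats fully home. Leave that leaf fully meshed and lock it by turning its lane's wing knob (the one at the left of the lane) a quarter turn, so that the tongue stands across behind the leaf's tail; have the other leaves drawn back clear of the thread with their knobs open, and disturb nothing else.

Things in the scene. Friction and masses are not known exactly. Their poses are not given: they have to be found in the camera images.
- station: fixed gauging station: plate 307 x 300 mm (x -125 to 182 mm), origin on its underside; x along the lanes away from the robot, y left, z up. Three lanes along x at y = 80 (left), 0, -80 mm on a deck 14 mm high. Rails 16 mm wide, caps 26 mm, at y = +-40, +-120, x -60 to 56, 30 mm high, hold the leaves down with 1 mm play. A 20 mm high lip behind stops leaves at about x = -95 mm
- front_screw (a point): middle of the front lead screw's axis, station (80, 0, 20) mm; fixed, parallel to station y, crest diameter 32, root 18 mm. Its pitch is that of one of the leaves and differs from start to start. Every lane centre faces a groove, so the matching leaf goes straight in. Two spare screws of the other pitches lie behind it, at station x = 120 and 160 mm, unused
- leaf_a: loose flat steel pitch-comb leaf, 130 x 62 x 10 mm, tail 40 mm wide; 5 rounded teeth 10 mm apart across its +x end. Origin on the underside below its upright tab (x -5 to 5, y -11 to 11, z 10 to 26 mm), used to push it or draw it back. +x points to the screw; tooth tips at x = 105, tail end at -25 mm. Lies in any one lane, origin at station x -85 to -42 mm; 0.13 to 0.25 kg, slides with under 3 N
- leaf_b: loose flat steel pitch-comb leaf, 130 x 62 x 10 mm, tail 40 mm wide; 5 rounded teeth 13.3 mm apart across its +x end. Origin on the underside below its upright tab (x -5 to 5, y -11 to 11, z 10 to 26 mm), used to push it or draw it back. +x points to the screw; tooth tips at x = 105, tail end at -25 mm. Lies in any one lane, origin at station x -85 to -42 mm; 0.13 to 0.25 kg, slides with under 3 N
- leaf_c: loose flat steel pitch-comb leaf, 130 x 62 x 10 mm, tail 40 mm wide; 3 rounded teeth 16 mm apart across its +x end. Origin on the underside below its upright tab (x -5 to 5, y -11 to 11, z 10 to 26 mm), used to push it or draw it back. +x points to the screw; tooth tips at x = 105, tail end at -25 mm. Lies in any one lane, origin at station x -85 to -42 mm; 0.13 to 0.25 kg, slides with under 3 N
- home_left (a point): point on the deck of the left lane, station (-34, 80, 14) mm, where a leaf's origin comes when it is fully home (tooth tips on the thread root). A leaf that does not fit stops on the crests about 7 mm short of it
- knob_left (a joint): wing knob of the left lane. 0 = open: wings along station x, tongue (30 mm long from the axis, 10 wide, level with the leaf) pointing to station -x. Grows counter-clockwise from above to 1.6 (stop); at 1.57 the tongue points to -y across the lane, 5 mm behind the tail of a leaf that is home; other leaves block it. Starts at 0 to 0.35, stays where left (0.05 N m friction)
- axis_left (a point): point on the vertical axis of the left lane's wing knob, station (-69, 120, 55) mm; middle of its black two-winged grip: 56 mm from tip to tip, wings 10 mm thick, z = 46 to 64 mm; the stem below is 13 mm thick
- home_middle (a point): point on the deck of the middle lane, station (-34, 0, 14) mm, where a leaf's origin comes when it is fully home (tooth tips on the thread root). A leaf that does not fit stops on the crests about 7 mm short of it
- knob_middle (a joint): wing knob of the middle lane. 0 = open: wings along station x, tongue (30 mm long from the axis, 10 wide, level with the leaf) pointing to station -x. Grows counter-clockwise from above to 1.6 (stop); at 1.57 the tongue points to -y across the lane, 5 mm behind the tail of a leaf that is home; other leaves block it. Starts at 0 to 0.35, stays where left (0.05 N m friction)
- axis_middle (a point): point on the vertical axis of the middle lane's wing knob, station (-69, 40, 55) mm; middle of its black two-winged grip: 56 mm from tip to tip, wings 10 mm thick, z = 46 to 64 mm; the stem below is 13 mm thick
- home_right (a point): point on the deck of the right lane, station (-34, -80, 14) mm, where a leaf's origin comes when it is fully home (tooth tips on the thread root). A leaf that does not fit stops on the crests about 7 mm short of it
- knob_right (a joint): wing knob of the right lane. 0 = open: wings along station x, tongue (30 mm long from the axis, 10 wide, level with the leaf) pointing to station -x. Grows counter-clockwise from above to 1.6 (stop); at 1.57 the tongue points to -y across the lane, 5 mm behind the tail of a leaf that is home; other leaves block it. Starts at 0 to 0.35, stays where left (0.05 N m friction)
- axis_right (a point): point on the vertical axis of the right lane's wing knob, station (-69, -40, 55) mm; middle of its black two-winged grip: 56 mm from tip to tip, wings 10 mm thick, z = 46 to 64 mm; the stem below is 13 mm thick
- reagent_brown: brown 36 mm round bottle with a black cap, 74 mm tall, standing beside the station's left side; bystander; origin under its centre
- oil_bottle: white squeeze bottle with a long tip, 34 x 54 x 149 mm, standing beside the station's right side; bystander; origin under its centre
- mug: spotted mug, 82 mm, 91 mm tall; bystander; origin under its centre
- stain_jar: staining jar, 61 x 53 x 101 mm; bystander; origin under its centre
- dish: petri dish, 90 mm across, 15 mm high; bystander; origin under its centre
- reagent_red: brown 36 mm round bottle with a red cap, 80 mm tall; bystander; origin under its centre

How it is judged (in metres and radians):
At the end, for the whole second after the job is handed in: One leaf is fully meshed (origin within 4 mm of its lane's home point), the knob at the left of its lane is past 1.2 rad, the other two knobs are below 0.6 rad, the other two leaves are drawn back (origins behind station x = -45 mm), and all leaves are at rest (((distance between leaf_a and home_left below 0.004 m and value of joint knob_left above 1.2 rad and x of each of leaf_b, leaf_c in the frame of station below -0.045 m and value of joint each of knob_middle, knob_right below 0.6 rad) or (distance between leaf_a and home_middle below 0.004 m and value of joint knob_middle above 1.2 rad and x of each of leaf_b, leaf_c in the frame of station below -0.045 m and value of joint each of knob_left, knob_right below 0.6 rad) or (distance between leaf_a and home_right below 0.004 m and value of joint knob_right above 1.2 rad and x of each of leaf_b, leaf_c in the frame of station below -0.045 m and value of joint each of knob_left, knob_middle below 0.6 rad) or (distance between leaf_b and home_left below 0.004 m and value of joint knob_left above 1.2 rad and x of each of leaf_a, leaf_c in the frame of station below -0.045 m and value of joint each of knob_middle, knob_right below 0.6 rad) or (distance between leaf_b and home_middle below 0.004 m and value of joint knob_middle above 1.2 rad and x of each of leaf_a, leaf_c in the frame of station below -0.045 m and value of joint each of knob_left, knob_right below 0.6 rad) or (distance between leaf_b and home_right below 0.004 m and value of joint knob_right above 1.2 rad and x of each of leaf_a, leaf_c in the frame of station below -0.045 m and value of joint each of knob_left, knob_middle below 0.6 rad) or (distance between leaf_c and home_left below 0.004 m and value of joint knob_left above 1.2 rad and x of each of leaf_a, leaf_b in the frame of station below -0.045 m and value of joint each of knob_middle, knob_right below 0.6 rad) or (distance between leaf_c and home_middle below 0.004 m and value of joint knob_middle above 1.2 rad and x of each of leaf_a, leaf_b in the frame of station below -0.045 m and value of joint each of knob_left, knob_right below 0.6 rad) or (distance between leaf_c and home_right below 0.004 m and value of joint knob_right above 1.2 rad and x of each of leaf_a, leaf_b in the frame of station below -0.045 m and value of joint each of knob_left, knob_middle below 0.6 rad)) and linear speed of each of leaf_a, leaf_b, leaf_c below 0.02 m/s); the robot touches nothing.
It fails at once if a bystander (bottle, jar, mug or dish) is moved by more than 30 mm or tipped over (distance of any of reagent_brown, oil_bottle, mug, stain_jar, dish, reagent_red from where it was at the start of the episode above 0.03 m or angle between any of reagent_brown, oil_bottle, mug, stain_jar, dish, reagent_red's own z axis and vertical above 0.5 rad).
It also fails if it takes over 54 s, if anything falls off the work surface, if the arm or the gripper's body presses on something with over 40 N, if the wrist force passes 120 N, or if a joint passes its speed limit or range.

## Robot

A 7-joint arm with a two-finger parallel gripper is mounted at the origin on a cart in front of the work surface, level with it; the furniture and walls round the work are solid. World frame = base frame: x ahead of the robot, y to its left, z up, the work surface at z = 0. Lengths are in mm, angles in rad, forces in N, time in s.
With the tool pointing down it reaches from about 425 to 875 mm from the base axis. Payload 9.9 kg.
Tool frame: the origin (TCP) lies at the very end of the fingers, on their centre line; the grasp point (between the pads) lies 19 mm behind it (env.grip_point_offset is the distance from the TCP to the grasp point, in mm); z points along the fingers, y is the line along which they close (so a half turn about z gives the same grasp; the last joint's range is limited). The gripper opens to 85 mm and grips with 20 to 120 N. Pads are 22 mm wide; open, the fingers measure 114 mm over their backs; the gripper's body (76 mm by 85 mm) begins 54 mm behind the grasp point. The pads swing forward as they close: fully open they stand 13 mm farther back than shut.
Start: joints at [-1.256, 0.576, 0.025, 1.437, -0.015, 1.129, -0.057], TCP at [262.104, 622.037, 231.289] pointing down, gripper open.
Joint ranges: [-2.76, 2.76], [-0.34, 2.15], [-1.52, 1.57], [0.19, 2.46], [-1.09, 4.23], [0.17, 1.99], [-2.82, 2.82]. Speed limits (rad/s): [2.22, 2.22, 3.01, 3.01, 3.14, 3.14, 3.14].

## Interface

Orientations are given as a 3x3 rotation matrix whose columns are the frame's x, y, z axes.
In Python, from plant import env gives the robot as it stands.
- The arm moves only by the tool drive_tool, never from a script. Its argument "plan" is a list of rows, each an object with "dp": the shift along the tool's x, y, z in m, a list of three; "rot": the turn, a rotation vector about the tool's x, y, z in degrees, a list of three; "jaw": the closure, from 0 (fully open) to 1 (shut). A call has 1 to 20 rows; each row shifts and turns the commanded pose from where the row before left it, along the tool's axes as they then stand; what a row does not reach is not made up. A row lasts 1/12 s, in which the tool goes at most 41.7 mm and 7.16 degrees, less where a joint would pass 70% of its speed; a pose out of reach is approached as far as the arm can. A call is refused whole if a number of a shift passes 0.0417 or a number of a turn 7.16, either way. A call with a gripper value outside its range is refused whole. The fingers move at their own pace and stop on an object; "squeeze" is the grip in N (left out, the last holds). Time passes only in rows, so rows that do not move let the fingers close. It gives the time, the measured TCP pose, the force, the opening and the grip force at its end, in the units of the state.
- env.get_state(): the state, without advancing time (a new reading comes with each control period).
- env.grab_frame(name): name is "scene" or "top"; returns the picture (384x512x3 uint8, red, green, blue); there is no depth.
- env.calibration(name): a dict with "camera_matrix" (3x3 intrinsics, pixels), "k1" (the pictures are not rectified: a ray, as slopes to the right and down, at radius r is drawn at 1 + k1 r^2 times it, then the intrinsics apply), "world_from_camera" (4x4, takes a point from camera to world coordinates). Camera axes: x right, y up, looking along -z (the intrinsics and any distortion apply to the point x, -y, -z); pixel columns grow to the right and rows downward; lengths in mm; the calibration is good to about 2 mm. A picture is of the moment at which its call begins. calibration takes no time and is no camera call.
- env.hand_in(): hands the job in; it is judged then, once.
The state is a dict: "t": time; "joint_pos": joint angles; "qd": joint speeds; "tau": joint torques, N m; "position": TCP position; "orientation": TCP orientation; "contact_force": force on the tool from outside, world axes, zero at the start; "torque": the same for the moment, N m; "gripper_width": opening from 0.0 (shut) to 1.0 (fully open); "finger_force": force on a finger pad.
Only numpy, scipy, OpenCV 4.12 (cv2) and the standard library are available. Lean on these libraries where they do the work, as an engineer would, in place of code of your own. Each camera call takes 0.05 s, during which the arm holds its last target. There are 200 camera calls.

## Working session

There is one attempt and no reset: what is moved stays moved. The work goes in short steps, Python scripts to look and compute and a tool call to move; the robot and the scene stay as the last step left them, time stands still between calls to the robot, and variables do not carry over. Pictures are saved under pics/ and viewed, at most 10 in all, crops included, and the job is handed in when it is done.

Besides the shell and the picture viewer there is one more tool, called after ">>>" as name(argument=value, ...), one argument or row to a line, values as JSON. drive_tool: Moves the arm, as the interface text tells. Its arguments: {"type":"object","properties":{"plan":{"type":"array","items":{"type":"object","properties":{"dp":{"type":"array","items":{"type":"number"}},"rot":{"type":"array","items":{"type":"number"}},"jaw":{"type":"number"}}}},"squeeze":{"type":"number"}},"required":["plan"]}

```bash
mkdir -p pics; ls; python3 - <<'E'
from plant import env
import cv2
s=env.get_state()
print(s)
for n in("scene","top"):
    im=env.grab_frame(n); cv2.imwrite(f"pics/{n}0.png",im[:,:,::-1]); print(n,env.calibration(n))
E
```

```text
pics
{'t': 0.0, 'joint_pos': array([-1.25580488,  0.5765037 ,  0.02483245,  1.43788946, -0.01498884,
        1.12902286, -0.05652128]), 'qd': array([-9.80289592e-04,  2.25322123e-04,  2.27319782e-03,  1.58336248e-04,
        1.64756201e-03,  8.74067054e-05, -4.44230854e-05]), 'tau': array([-3.60372069e-04, -7.65738773e+01,  2.24970929e+00, -2.85970724e+01,
        1.51879824e-02,  1.23374944e-02,  1.69359097e-06]), 'position': array([261.92225915, 621.62124585, 230.46805817]), 'orientation': array([[-9.21541698e-01,  3.88279013e-01, -5.53919095e-04],
       [ 3.88279398e-01,  9.21540411e-01, -1.54250231e-03],
       [-8.84624446e-05, -1.63655557e-03, -9.99998657e-01]]), 'contact_force': array([-0.3400211 ,  0.16013121,  0.02295354]), 'torque': array([ 0.00396013, -0.00047487,  0.0530817 ]), 'finger_force': 0.0, 'gripper_width': 0.998897947236738}
scene {'camera_matrix': array([[480.71047294,   0.        , 255.73666387],
       [  0.        , 480.71047294, 200.63911862],
       [  0.        ,   0.        ,   1.        ]]), 'k1': -0.11359810232537416, 'world_from_camera': array([[ 6.57
[... 196 characters left out ...]
1,  5.50627810e-01,
         8.25914581e+02],
       [ 0.00000000e+00,  0.00000000e+00,  0.00000000e+00,
         1.00000000e+00]])}
top {'camera_matrix': array([[354.78081235,   0.        , 250.78285241],
       [  0.        , 354.78081235, 190.28530528],
       [  0.        ,   0.        ,   1.        ]]), 'k1': -0.06881469508877387, 'world_from_camera': array([[-1.04591750e-02,  9.97048203e-01, -7.60623883e-02,
         4.75906869e+02],
       [-9.99894658e-01, -1.11938957e-02, -9.23952502e-03,
         1.98717079e+02],
       [-1.00636863e-02,  7.59577380e-02,  9.97060251e-01,
         1.17446663e+03],
       [ 0.00000000e+00,  0.00000000e+00,  0.00000000e+00,
         1.00000000e+00]])}
```

View pics/scene0.png

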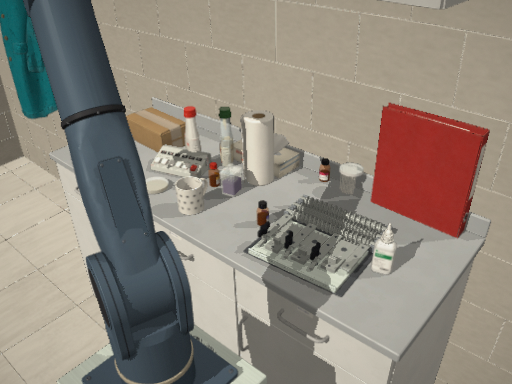

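View pics/top0.png

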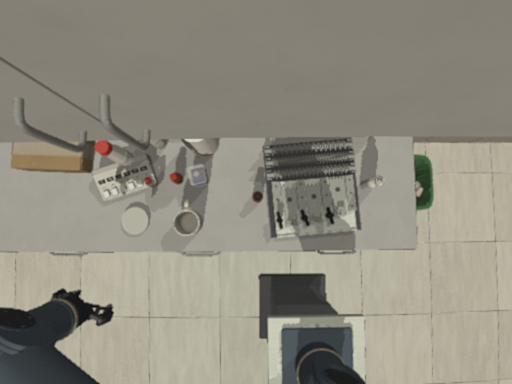

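The scene view shows the station at about (325,240), with the oil bottle at its right and the brown bottle at its left. The top view shows the station at about (312,190), with the knobs at (280,217), (305,215) and (330,214).

```bash
cat > h.py <<'E'
import numpy as np, cv2
from plant import env
C={n:env.calibration(n) for n in("scene","top")}
def proj(n,P):
    c=C[n];T=np.linalg.inv(c["world_from_camera"]);P=np.atleast_2d(P)
    q=P@T[:3,:3].T+T[:3,3];s=np.c_[q[:,0]/-q[:,2],-q[:,1]/-q[:,2]]
    s=s*(1+c["k1"]*(s**2).sum(1,keepdims=True));K=c["camera_matrix"]
    return np.c_[s[:,0]*K[0,0]+K[0,2],s[:,1]*K[1,1]+K[1,2]]
def cast(n,px,z):
    c=C[n];px=np.array(px,float).reshape(-1,1,2)
    s=cv2.undistortPoints(px,c["camera_matrix"],np.array([c["k1"],0,0,0.])).reshape(-1,2)
    W=c["world_from_camera"];d=np.c_[s[:,0],-s[:,1],-np.ones(len(s))]@W[:3,:3].T;o=W[:3,3]
    return o+d*((z-o[2])/d[:,2])[:,None]
def crop(n,x0,y0,x1,y1,k,name):
    im=env.grab_frame(n)[:,:,::-1][y0:y1,x0:x1]
    cv2.imwrite("pics/"+name,cv2.resize(im,None,fx=k,fy=k,interpolation=cv2.INTER_CUBIC))
E
python3 - <<'E'
from h import *
crop("top",255,130,375,245,5,"top1.png"); crop("scene",240,185,400,295,5,"sc1.png")
E
```

```text
(no output)
```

View pics/top1.png

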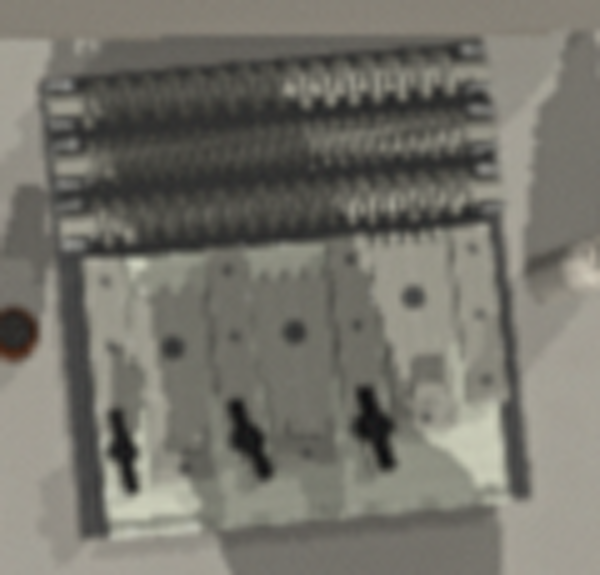

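View pics/sc1.png

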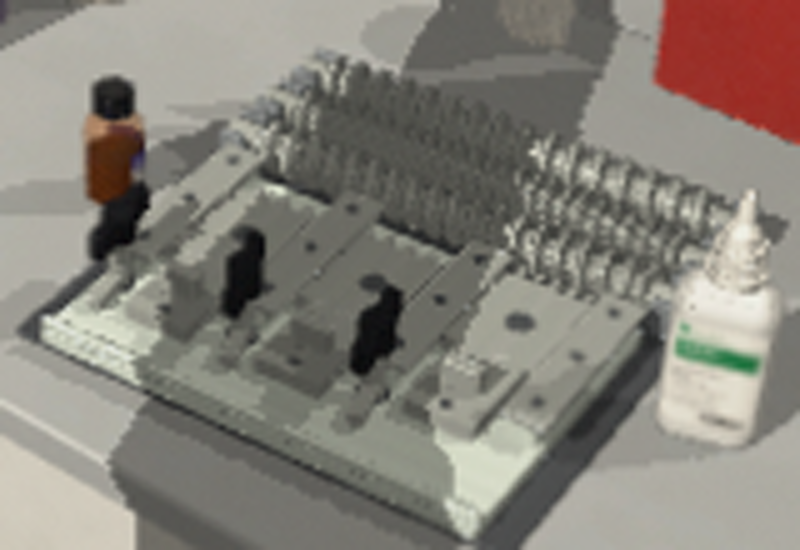

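The top crop shows the knobs at about (123,450), (250,438) and (375,428) in crop pixels, all near open, and the right leaf farthest forward with fine teeth. The scene crop shows the same tabs, knobs and oil bottle.

```bash
cat > meas.py <<'E'
from h import *
def station():
    """pose (origin xy, yaw) from the three black knobs in the top view"""
    im=env.grab_frame("top");m=(im.max(2)<38).astype(np.uint8);m[:, :262]=0;m[:,350:]=0;m[:205]=0;m[:,][228:]=0
    n,l,st,ce=cv2.connectedComponentsWithStats(m)
    k=[i for i in range(1,n) if 15<st[i,4]<200];k.sort(key=lambda i:ce[i,0])
    out=[]
    for i in k:
        P=cast("top",np.argwhere(l==i)[:,::-1],60)[:,:2];c=P.mean(0)
        w,v=np.linalg.eigh(np.cov((P-c).T));a=v[:,1]*np.sign(v[0,1]);out.append((c,np.arctan2(a[1],a[0]),len(P)))
    return out
if __name__=="__main__":
    o=station()
    for c,a,n in o: print(c.round(1),round(a,3),n)
    c=[x[0] for x in o]; d=(c[0]-c[2]); yaw=np.arctan2(-d[0],d[1]); print("len",np.hypot(*d),"yaw",yaw)
    R=np.array([[np.cos(yaw),-np.sin(yaw)],[np.sin(yaw),np.cos(yaw)]])
    org=np.mean(c,0)-R@[-69,40]; print("org",org)
    # plate corners from the crop
    pts=(np.array([[528,495],[85,540]])+.5)/5-.5+[255,130]
    print("near corners by px",cast("top",pts,0).round(1),[ (org+R@p).round(1) for p in([-125,-150],[-125,150])])
    # screw periods: sample image along axis line
    im=env.grab_frame("top").astype(np.float32).mean(2)
    for sx in(80,120,160):
        for z in (36,):
            y=np.arange(-110,110,.5)
            S=0
            for dx in(-8,-5,-2,1,4,7):
                P=np.c_[(org+np.c_[np.full_like(y,sx+dx),y]@R.T),np.full_like(y,z)]
                q=proj("top",P).astype(np.float32);v=cv2.remap(im,q[:,:1],q[:,1:],cv2.INTER_CUBIC).ravel()
                v-=cv2.GaussianBlur(v[None],(0,0),30).ravel();v*=np.hanning(len(v))
                S=S+np.abs([np.sum(v*np.exp(2j*np.pi*y/p)) for p in(10,13.33,16)])
            print("screw",sx,dict(zip("abc",S.round())))
    # rectified view, 3.3 px/mm at z=24, x up, y left
    xs=np.arange(90,-130,-.4);ys=np.arange(125,-125,-.4);X,Y=np.meshgrid(xs,ys,indexing="ij")
    P=np.c_[org+np.c_[X.ravel(),Y.ravel()]@R.T,np.full(X.size,24)];q=proj("top",P).astype(np.float32).reshape(*X.shape,2)
    cv2.imwrite("pics/rect.png",cv2.remap(env.grab_frame("top")[:,:,::-1].copy(),q[...,0],q[...,1],cv2.INTER_CUBIC))
E
python3 meas.py
```

```text
[469.4 121.3] 0.173 20
[473.7  42.4] 0.446 39
[481.1 -36.9] 0.294 46
len 158.62833668279637 yaw 0.07366061012009152
org [546.52158871   7.45662025]
near corners by px [[ 434.4 -150.9    0. ]
 [ 408.6  142.8    0. ]] [array([ 432.9, -151.3]), array([410.8, 147.9])]
screw 80 {'a': np.float64(271.0), 'b': np.float64(2376.0), 'c': np.float64(767.0)}
screw 120 {'a': np.float64(944.0), 'b': np.float64(579.0), 'c': np.float64(470.0)}
screw 160 {'a': np.float64(242.0), 'b': np.float64(734.0), 'c': np.float64(3418.0)}
```

View pics/rect.png

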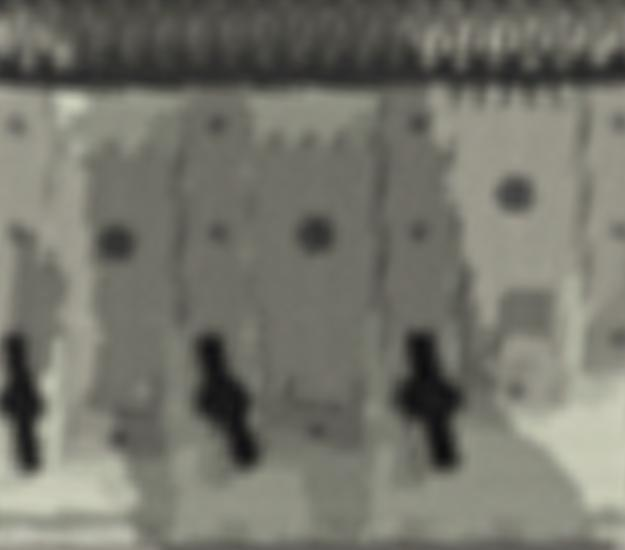

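The rectified view shows the tooth spacings: left leaf about 40 px = 16 mm (leaf c), middle about 33 px = 13.3 mm (leaf b), right about 25 px = 10 mm (leaf a). The front screw's period is 13.3 mm, so I try the middle leaf first. Its origin is at about station x −69. The right leaf is at about −52 and the left at about −72.

>>> drive_tool(
  plan=[
    {"dp": [-0.022, -0.0244, 0], "jaw": 0.5},
    {"dp": [-0.022, -0.0244, 0], "jaw": 0.5},
    {"dp": [-0.022, -0.0244, 0], "jaw": 0.5},
    {"dp": [-0.022, -0.0244, 0], "jaw": 0.5},
    {"dp": [-0.022, -0.0244, 0], "jaw": 0.5},
    {"dp": [-0.022, -0.0244, 0], "jaw": 0.5},
    {"dp": [-0.022, -0.0244, 0], "jaw": 0.5},
    {"dp": [-0.022, -0.0244, 0], "jaw": 0.5},
    {"dp": [-0.022, -0.0244, 0], "jaw": 0.5},
    {"dp": [-0.022, -0.0244, 0], "jaw": 0.5},
    {"dp": [-0.022, -0.0244, 0], "jaw": 0.5},
    {"dp": [-0.022, -0.0244, 0], "jaw": 0.5},
    {"dp": [-0.022, -0.0244, 0], "jaw": 0.5},
    {"dp": [-0.022, -0.0244, 0], "jaw": 0.5},
    {"dp": [-0.022, -0.0244, 0], "jaw": 0.5},
    {"dp": [-0.022, -0.0244, 0], "jaw": 0.5},
    {"dp": [-0.022, -0.0244, 0], "jaw": 0.5},
    {"dp": [-0.022, -0.0244, 0], "jaw": 0.5},
    {"dp": [-0.022, -0.0244, 0], "jaw": 0.5},
    {"dp": [-0.022, -0.0244, 0], "jaw": 0.5},
  ],
  squeeze=30,
)

```text
schema error: expected keys dp, rot, jaw
```

>>> drive_tool(
  plan=[
    {"rot": [0, 0, 7]},
    {"rot": [0, 0, 7]},
    {"rot": [0, 0, 7]},
    {"rot": [0, 0, 7]},
    {"rot": [0, 0, 7]},
    {"rot": [0, 0, 7]},
    {"rot": [0, 0, 7]},
    {"rot": [0, 0, 7]},
    {"rot": [0, 0, 7]},
    {},
    {},
  ],
)

```text
schema error: expected keys dp, rot, jaw
```

All three keys are needed in every row.

>>> drive_tool(
  plan=[
    {"dp": [-0.022, -0.0244, 0], "rot": [0, 0, 0], "jaw": 0.5},
    {"dp": [-0.022, -0.0244, 0], "rot": [0, 0, 0], "jaw": 0.5},
    {"dp": [-0.022, -0.0244, 0], "rot": [0, 0, 0], "jaw": 0.5},
    {"dp": [-0.022, -0.0244, 0], "rot": [0, 0, 0], "jaw": 0.5},
    {"dp": [-0.022, -0.0244, 0], "rot": [0, 0, 0], "jaw": 0.5},
    {"dp": [-0.022, -0.0244, 0], "rot": [0, 0, 0], "jaw": 0.5},
    {"dp": [-0.022, -0.0244, 0], "rot": [0, 0, 0], "jaw": 0.5},
    {"dp": [-0.022, -0.0244, 0], "rot": [0, 0, 0], "jaw": 0.5},
    {"dp": [-0.022, -0.0244, 0], "rot": [0, 0, 0], "jaw": 0.5},
    {"dp": [-0.022, -0.0244, 0], "rot": [0, 0, 0], "jaw": 0.5},
    {"dp": [-0.022, -0.0244, 0], "rot": [0, 0, 0], "jaw": 0.5},
    {"dp": [-0.022, -0.0244, 0], "rot": [0, 0, 0], "jaw": 0.5},
    {"dp": [-0.022, -0.0244, 0], "rot": [0, 0, 0], "jaw": 0.5},
    {"dp": [-0.022, -0.0244, 0], "rot": [0, 0, 0], "jaw": 0.5},
    {"dp": [-0.022, -0.0244, 0], "rot": [0, 0, 0], "jaw": 0.5},
    {"dp": [-0.022, -0.0244, 0], "rot": [0, 0, 0], "jaw": 0.5},
    {"dp": [-0.022, -0.0244, 0], "rot": [0, 0, 0], "jaw": 0.5},
    {"dp": [-0.022, -0.0244, 0], "rot": [0, 0, 0], "jaw": 0.5},
    {"dp": [-0.022, -0.0244, 0], "rot": [0, 0, 0], "jaw": 0.5},
    {"dp": [-0.022, -0.0244, 0], "rot": [0, 0, 0], "jaw": 0.5},
  ],
  squeeze=30,
)

```text
t: 2.02
position: [478.4, -0.1, 231.6]
orientation: [[-0.922, 0.388, 0.001], [0.388, 0.922, 0.0], [-0.001, 0.0, -1.0]]
contact_force: [0.2, 1.0, -0.6]
gripper_width: 0.501
finger_force: 0.0
```

>>> drive_tool(
  plan=[
    {"dp": [0, 0, 0], "rot": [0, 0, 7], "jaw": 0.5},
    {"dp": [0, 0, 0], "rot": [0, 0, 7], "jaw": 0.5},
    {"dp": [0, 0, 0], "rot": [0, 0, 7], "jaw": 0.5},
    {"dp": [0, 0, 0], "rot": [0, 0, 7], "jaw": 0.5},
    {"dp": [0, 0, 0], "rot": [0, 0, 7], "jaw": 0.5},
    {"dp": [0, 0, 0], "rot": [0, 0, 7], "jaw": 0.5},
    {"dp": [0, 0, 0], "rot": [0, 0, 7], "jaw": 0.5},
    {"dp": [0, 0, 0], "rot": [0, 0, 7], "jaw": 0.5},
    {"dp": [0, 0, 0], "rot": [0, 0, 7], "jaw": 0.5},
    {"dp": [0, 0, 0], "rot": [0, 0, 0], "jaw": 0.5},
    {"dp": [0, 0, 0], "rot": [0, 0, 0], "jaw": 0.5},
  ],
)

```text
t: 2.93
position: [478.1, 1.6, 231.4]
orientation: [[-0.076, 0.997, 0.0], [0.997, 0.076, -0.0], [-0.0, 0.0, -1.0]]
contact_force: [-0.9, 0.4, 1.0]
gripper_width: 0.502
finger_force: 0.0
```

>>> drive_tool(
  plan=[
    {"dp": [0, 0, 0.025], "rot": [0, 0, 0], "jaw": 0.5},
    {"dp": [0, 0, 0.025], "rot": [0, 0, 0], "jaw": 0.5},
    {"dp": [0, 0, 0.025], "rot": [0, 0, 0], "jaw": 0.5},
    {"dp": [0, 0, 0.025], "rot": [0, 0, 0], "jaw": 0.5},
    {"dp": [0, 0, 0.025], "rot": [0, 0, 0], "jaw": 0.5},
    {"dp": [0, 0, 0.025], "rot": [0, 0, 0], "jaw": 0.5},
    {"dp": [0, 0, 0.025], "rot": [0, 0, 0], "jaw": 0.5},
    {"dp": [0, 0, 0.015], "rot": [0, 0, 0], "jaw": 0.5},
    {"dp": [0, 0, 0.01], "rot": [0, 0, 0], "jaw": 0.5},
    {"dp": [0, 0, 0], "rot": [0, 0, 0], "jaw": 0.5},
    {"dp": [0, 0, 0], "rot": [0, 0, 0], "jaw": 0.5},
  ],
  squeeze=25,
)

```text
t: 3.85
position: [478.0, 1.4, 31.1]
orientation: [[-0.075, 0.997, -0.001], [0.997, 0.075, 0.0], [0.0, -0.001, -1.0]]
contact_force: [0.4, 0.5, 0.2]
gripper_width: 0.501
finger_force: 0.0
```

>>> drive_tool(
  plan=[
    {"dp": [0, 0, 0], "rot": [0, 0, 0], "jaw": 0.65},
    {"dp": [0, 0, 0], "rot": [0, 0, 0], "jaw": 0.75},
    {"dp": [0, 0, 0], "rot": [0, 0, 0], "jaw": 0.82},
    {"dp": [0, 0, 0], "rot": [0, 0, 0], "jaw": 0.82},
  ],
)

```text
t: 4.18
position: [478.4, 1.6, 31.9]
orientation: [[-0.073, 0.997, 0.001], [0.997, 0.073, 0.0], [0.0, 0.001, -1.0]]
contact_force: [0.3, -0.1, 0.1]
gripper_width: 0.178
finger_force: 0.0
```

```bash
python3 - <<'E'
from h import *
crop("top",255,150,375,245,5,"top2.png")
print(env.get_state()["t"])
E
```

```text
4.2333
```

View pics/top2.png

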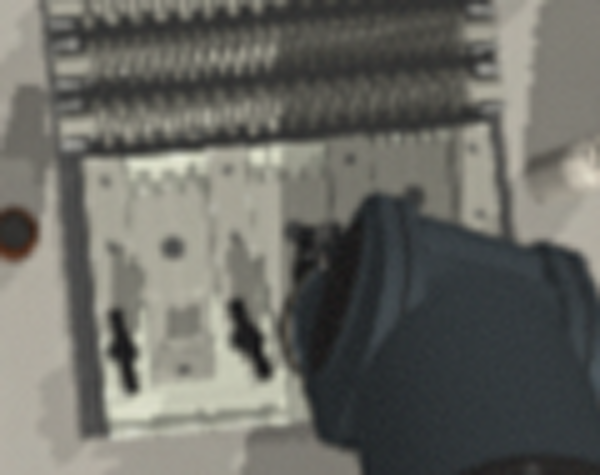

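The gripper now hides the middle knob. The left leaf's teeth are better lit at (140–200,180), spaced about 20 px, which could be 13 mm. I'll measure the tooth spacing numerically.

```bash
python3 - <<'E'
from h import *
import scipy.signal as ss
yaw=.0737;R=np.array([[np.cos(yaw),-np.sin(yaw)],[np.sin(yaw),np.cos(yaw)]]);org=np.array([546.5,6.8])
ims={"start":cv2.imread("pics/top0.png"),"now":env.grab_frame("top")[:,:,::-1].copy()}
rows=[]
for k,im in ims.items():
    g=im.astype(np.float32).mean(2)
    for lane,y0 in(("L",80),("M",0),("R",-80)):
        y=np.arange(-27,27.1,.5);best=[]
        for x in np.arange(20,62,1.):
            P=np.c_[org+np.c_[np.full_like(y,x),y+y0]@R.T,np.full_like(y,24)];q=proj("top",P).astype(np.float32)
            v=cv2.remap(g,q[:,:1],q[:,1:],cv2.INTER_CUBIC).ravel();v=ss.detrend(v)*np.hanning(len(v))
            best.append([x]+[abs(np.sum(v*np.exp(2j*np.pi*y/p))) for p in(10,13.33,16)])
        b=np.array(best);print(k,lane,[(p,int(b[:,i+1].max()),b[b[:,i+1].argmax(),0]) for i,p in enumerate("abc")])
    xs=np.arange(62,10,-.1);ys=np.arange(120,-40,-.2);X,Y=np.meshgrid(xs,ys,indexing="ij")
    P=np.c_[org+np.c_[X.ravel(),Y.ravel()]@R.T,np.full(X.size,24)];q=proj("top",P).astype(np.float32).reshape(*X.shape,2)
    o=cv2.remap(g,q[...,0],q[...,1],cv2.INTER_CUBIC);o=cv2.resize(o,None,fx=1,fy=.5)
    rows.append(np.clip((o-60)*1.3,0,255))
cv2.imwrite("pics/teeth.png",np.vstack(rows))
E
```

```text
start L [('a', 79, np.float64(30.0)), ('b', 113, np.float64(20.0)), ('c', 268, np.float64(31.0))]
start M [('a', 82, np.float64(35.0)), ('b', 286, np.float64(35.0)), ('c', 230, np.float64(35.0))]
start R [('a', 392, np.float64(52.0)), ('b', 178, np.float64(61.0)), ('c', 201, np.float64(20.0))]
now L [('a', 67, np.float64(46.0)), ('b', 473, np.float64(42.0)), ('c', 628, np.float64(42.0))]
now M [('a', 161, np.float64(47.0)), ('b', 358, np.float64(34.0)), ('c', 378, np.float64(35.0))]
now R [('a', 301, np.float64(51.0)), ('b', 81, np.float64(20.0)), ('c', 171, np.float64(20.0))][ WARN:0@3.434] global loadsave.cpp:1063 imwrite_ Unsupported depth image for selected encoder is fallbacked to CV_8U.
```

View pics/teeth.png

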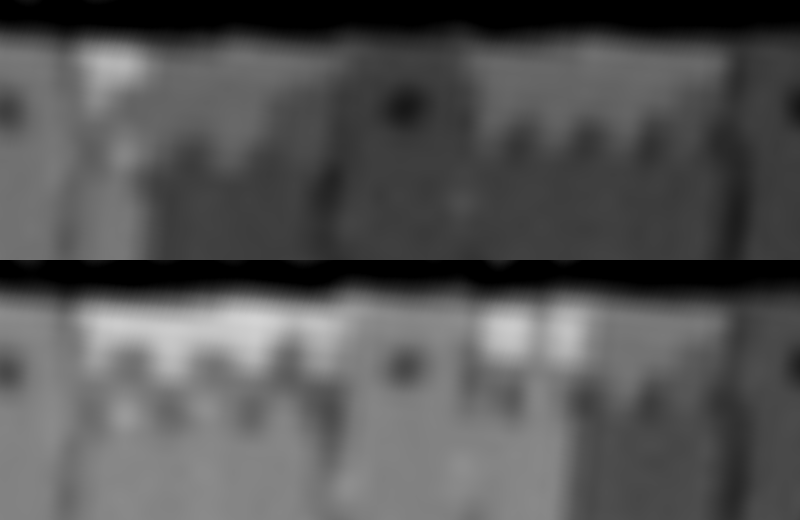

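The enlarged strip shows the middle leaf's teeth 66 px apart, or 13.2 mm (leaf b). The left leaf's are 79 px apart, or 15.8 mm (leaf c). So the middle leaf matches the front screw, and I close on its tab.

>>> drive_tool(
  plan=[
    {"dp": [0, 0, 0.002], "rot": [0, 0, 0], "jaw": 0.86},
    {"dp": [0, 0, 0], "rot": [0, 0, 0], "jaw": 1},
    {"dp": [0, 0, 0], "rot": [0, 0, 0], "jaw": 1},
    {"dp": [0, 0, 0], "rot": [0, 0, 0], "jaw": 1},
  ],
  squeeze=20,
)

```text
t: 4.62
position: [478.6, 1.6, 29.5]
orientation: [[-0.073, 0.997, 0.001], [0.997, 0.073, 0.0], [-0.0, 0.001, -1.0]]
contact_force: [1.2, 0.2, 3.8]
gripper_width: 0.109
finger_force: 20.8
```

>>> drive_tool(
  plan=[
    {"dp": [0, 0.004, 0], "rot": [0, 0, 0], "jaw": 1},
    {"dp": [0, 0.004, 0], "rot": [0, 0, 0], "jaw": 1},
    {"dp": [0, 0.004, 0], "rot": [0, 0, 0], "jaw": 1},
    {"dp": [0, 0.004, 0], "rot": [0, 0, 0], "jaw": 1},
    {"dp": [0, 0.004, 0], "rot": [0, 0, 0], "jaw": 1},
    {"dp": [0, 0.003, 0], "rot": [0, 0, 0], "jaw": 1},
    {"dp": [0, 0, 0], "rot": [0, 0, 0], "jaw": 1},
    {"dp": [0, 0, 0], "rot": [0, 0, 0], "jaw": 1},
  ],
)

```text
t: 5.28
position: [498.8, 3.0, 29.4]
orientation: [[-0.072, 0.997, -0.004], [0.997, 0.072, 0.0], [0.001, -0.004, -1.0]]
contact_force: [-6.2, -0.9, 13.3]
gripper_width: 0.108
finger_force: 22.0
```

>>> drive_tool(
  plan=[
    {"dp": [0, 0.002, 0], "rot": [0, 0, 0], "jaw": 1},
    {"dp": [0, 0.002, 0], "rot": [0, 0, 0], "jaw": 1},
    {"dp": [0, 0.002, 0], "rot": [0, 0, 0], "jaw": 1},
    {"dp": [0, 0.001, 0], "rot": [0, 0, 0], "jaw": 1},
    {"dp": [0, 0, 0], "rot": [0, 0, 0], "jaw": 1},
    {"dp": [0, 0, 0], "rot": [0, 0, 0], "jaw": 1},
  ],
)

```text
t: 5.78
position: [505.3, 3.4, 29.4]
orientation: [[-0.072, 0.997, -0.005], [0.997, 0.072, 0.0], [0.001, -0.005, -1.0]]
contact_force: [-8.1, -0.6, 15.0]
gripper_width: 0.108
finger_force: 22.2
```

>>> drive_tool(
  plan=[
    {"dp": [0, 0, 0], "rot": [0, 0, 0], "jaw": 0.8},
    {"dp": [0, 0, -0.002], "rot": [0, 0, 0], "jaw": 0.8},
    {"dp": [0, 0, 0], "rot": [0, 0, 0], "jaw": 1},
    {"dp": [0, 0, 0], "rot": [0, 0, 0], "jaw": 1},
    {"dp": [0, 0, 0], "rot": [0, 0, 0], "jaw": 1},
  ],
)

```text
t: 6.2
position: [507.9, 3.6, 31.5]
orientation: [[-0.072, 0.997, -0.0], [0.997, 0.072, 0.0], [0.0, -0.0, -1.0]]
contact_force: [-1.9, -0.4, 5.1]
gripper_width: 0.107
finger_force: 23.1
```

>>> drive_tool(
  plan=[
    {"dp": [0, 0.002, 0], "rot": [0, 0, 0], "jaw": 1},
    {"dp": [0, 0.002, 0], "rot": [0, 0, 0], "jaw": 1},
    {"dp": [0, 0.001, 0], "rot": [0, 0, 0], "jaw": 1},
    {"dp": [0, 0, 0], "rot": [0, 0, 0], "jaw": 1},
    {"dp": [0, 0, 0], "rot": [0, 0, 0], "jaw": 1},
  ],
)

```text
t: 6.62
position: [511.4, 3.9, 31.4]
orientation: [[-0.072, 0.997, -0.003], [0.997, 0.072, 0.0], [0.0, -0.003, -1.0]]
contact_force: [-5.6, -0.8, 10.4]
gripper_width: 0.108
finger_force: 23.7
```

>>> drive_tool(
  plan=[
    {"dp": [0, 0.002, 0], "rot": [0, 0, 0], "jaw": 1},
    {"dp": [0, 0.002, 0], "rot": [0, 0, 0], "jaw": 1},
    {"dp": [0, 0, 0], "rot": [0, 0, 0], "jaw": 1},
    {"dp": [0, 0, 0], "rot": [0, 0, 0], "jaw": 1},
  ],
)

```text
t: 6.95
position: [511.9, 3.9, 31.4]
orientation: [[-0.072, 0.997, -0.009], [0.997, 0.072, 0.001], [0.001, -0.009, -1.0]]
contact_force: [-16.6, -2.0, 22.9]
gripper_width: 0.11
finger_force: 25.1
```

>>> drive_tool(
  plan=[
    {"dp": [0, 0.002, 0], "rot": [0, 0, 0], "jaw": 1},
    {"dp": [0, 0, 0], "rot": [0, 0, 0], "jaw": 1},
    {"dp": [0, 0, 0], "rot": [0, 0, 0], "jaw": 1},
  ],
)

```text
t: 7.2
position: [512.0, 3.9, 31.3]
orientation: [[-0.071, 0.997, -0.012], [0.997, 0.071, 0.001], [0.002, -0.012, -1.0]]
contact_force: [-21.5, -1.9, 28.4]
gripper_width: 0.107
finger_force: 25.8
```

>>> drive_tool(
  plan=[
    {"dp": [0, -0.004, 0], "rot": [0, 0, 0], "jaw": 1},
    {"dp": [0, 0, 0], "rot": [0, 0, 0], "jaw": 0.7},
    {"dp": [0, 0, 0], "rot": [0, 0, 0], "jaw": 0.7},
    {"dp": [0, -0.003, 0], "rot": [0, 0, 0], "jaw": 0.7},
    {"dp": [0, 0, 0], "rot": [0, 0, 0], "jaw": 0.7},
    {"dp": [0, 0, 0], "rot": [0, 0, 0], "jaw": 0.7},
  ],
)

```text
t: 7.7
position: [512.1, 4.0, 31.2]
orientation: [[-0.073, 0.997, -0.0], [0.997, 0.073, -0.0], [-0.0, -0.0, -1.0]]
contact_force: [-0.1, -0.3, -0.1]
gripper_width: 0.302
finger_force: 0.0
```

>>> drive_tool(
  plan=[
    {"dp": [0, 0, -0.02], "rot": [0, 0, 0], "jaw": 0.6},
    {"dp": [0, 0, -0.025], "rot": [0, 0, 0], "jaw": 0.6},
    {"dp": [0, 0, -0.025], "rot": [0, 0, 0], "jaw": 0.6},
    {"dp": [0.0203, -0.0174, 0], "rot": [0, 0, 0], "jaw": 0.6},
    {"dp": [0.0203, -0.0174, 0], "rot": [0, 0, 0], "jaw": 0.6},
    {"dp": [0, 0, 0], "rot": [0, 0, 6.8], "jaw": 0.6},
    {"dp": [0, 0, 0], "rot": [0, 0, 6.8], "jaw": 0.6},
    {"dp": [0, 0, 0], "rot": [0, 0, 6.8], "jaw": 0.6},
    {"dp": [0, 0, 0], "rot": [0, 0, 6.8], "jaw": 0.6},
    {"dp": [0, 0, 0], "rot": [0, 0, 6.8], "jaw": 0.6},
    {"dp": [0, 0, 0], "rot": [0, 0, 6.8], "jaw": 0.6},
    {"dp": [0, 0, 0], "rot": [0, 0, 6.8], "jaw": 0.6},
    {"dp": [0, 0, 0], "rot": [0, 0, 6.8], "jaw": 0.6},
    {"dp": [0, 0, 0], "rot": [0, 0, 6.8], "jaw": 0.6},
    {"dp": [0, 0, 0], "rot": [0, 0, 6.8], "jaw": 0.6},
    {"dp": [0, 0, 0], "rot": [0, 0, 0], "jaw": 0.6},
    {"dp": [0, 0, 0], "rot": [0, 0, 0], "jaw": 0.6},
  ],
)

```text
t: 9.12
position: [474.4, 42.0, 101.2]
orientation: [[0.896, 0.444, -0.0], [0.444, -0.896, -0.001], [-0.0, 0.001, -1.0]]
contact_force: [0.5, -0.4, -0.5]
gripper_width: 0.4
finger_force: 0.0
```

>>> drive_tool(
  plan=[
    {"dp": [0, 0, 0.02], "rot": [0, 0, 0], "jaw": 0.6},
    {"dp": [0, 0, 0.02], "rot": [0, 0, 0], "jaw": 0.6},
    {"dp": [0, 0, 0.011], "rot": [0, 0, 0], "jaw": 0.6},
    {"dp": [0, 0, 0], "rot": [0, 0, 0], "jaw": 0.7},
    {"dp": [0, 0, 0], "rot": [0, 0, 0], "jaw": 0.8},
    {"dp": [0, 0, 0], "rot": [0, 0, 0], "jaw": 0.9},
    {"dp": [0, 0, 0], "rot": [0, 0, 0], "jaw": 1},
    {"dp": [0, 0, 0], "rot": [0, 0, 0], "jaw": 1},
    {"dp": [0, 0, 0], "rot": [0, 0, 0], "jaw": 1},
  ],
  squeeze=30,
)

```text
t: 9.87
position: [474.4, 40.4, 50.2]
orientation: [[0.897, 0.442, 0.0], [0.442, -0.897, -0.003], [-0.001, 0.002, -1.0]]
contact_force: [3.4, -6.1, -23.2]
gripper_width: 0.216
finger_force: 30.0
```

>>> drive_tool(
  plan=[
    {"dp": [0, 0.001, 0], "rot": [0, 0, -5], "jaw": 1},
    {"dp": [0, 0, 0], "rot": [0, 0, -5], "jaw": 1},
    {"dp": [0, 0, 0], "rot": [0, 0, 0], "jaw": 1},
  ],
)

```text
t: 10.12
position: [474.3, 40.5, 50.2]
orientation: [[0.804, 0.595, -0.001], [0.595, -0.804, -0.001], [-0.001, 0.0, -1.0]]
contact_force: [1.7, -5.1, -23.2]
gripper_width: 0.215
finger_force: 30.4
```

```bash
python3 - <<'E'
from h import *
s=env.get_state();print(s["torque"].round(2),s["contact_force"].round(1),s["joint_pos"].round(2))
crop("scene",260,190,370,290,6,"sc2.png")
E
```

```text
[-0.85 -0.34  0.05] [  1.7  -5.1 -23.2] [-0.56  0.63  0.57  2.16 -0.68  0.53 -0.4 ]
```

View pics/sc2.png

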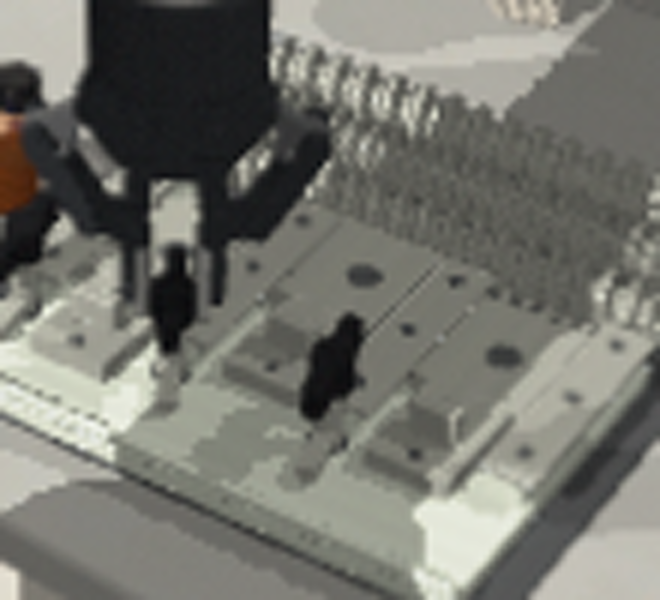

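The scene crop shows the fingers closed around the middle knob's wing at (175,290), with the hub between the pads. The wrist torque is 0.05 N m, which matches the knob's friction, so it is turning with the gripper and I continue.

>>> drive_tool(
  plan=[
    {"dp": [0, 0, 0], "rot": [0, 0, -7], "jaw": 1},
    {"dp": [0, 0, 0], "rot": [0, 0, -7], "jaw": 1},
    {"dp": [0, 0, 0], "rot": [0, 0, -7], "jaw": 1},
    {"dp": [0, 0, 0], "rot": [0, 0, -7], "jaw": 1},
    {"dp": [0, 0, 0], "rot": [0, 0, -7], "jaw": 1},
    {"dp": [0, 0, 0], "rot": [0, 0, -7], "jaw": 1},
    {"dp": [0, 0, 0], "rot": [0, 0, -7], "jaw": 1},
    {"dp": [0, 0, 0], "rot": [0, 0, -7], "jaw": 1},
    {"dp": [0, 0, 0], "rot": [0, 0, 0], "jaw": 1},
    {"dp": [0, 0, 0], "rot": [0, 0, 0], "jaw": 1},
  ],
)

```text
t: 11.0
position: [473.6, 40.7, 50.1]
orientation: [[-0.032, 0.999, -0.002], [0.999, 0.032, -0.0], [-0.0, -0.002, -1.0]]
contact_force: [-1.3, -1.3, -17.1]
gripper_width: 0.218
finger_force: 30.8
```

>>> drive_tool(
  plan=[
    {"dp": [0, 0, 0], "rot": [0, 0, 0], "jaw": 0.75},
    {"dp": [0, 0, 0], "rot": [0, 0, 0], "jaw": 0.6},
    {"dp": [0, 0, 0], "rot": [0, 0, 0], "jaw": 0.6},
    {"dp": [0, 0, -0.02], "rot": [0, 0, 0], "jaw": 0.6},
    {"dp": [0, 0, -0.03], "rot": [0, 0, 0], "jaw": 0.6},
    {"dp": [0, 0, -0.03], "rot": [0, 0, 0], "jaw": 0.6},
    {"dp": [0, 0, -0.03], "rot": [0, 0, 0], "jaw": 0.6},
    {"dp": [0.03, 0, -0.03], "rot": [0, 0, 0], "jaw": 0.6},
    {"dp": [0.04, 0, 0], "rot": [0, 0, 0], "jaw": 0.6},
    {"dp": [0.04, 0, 0], "rot": [0, 0, 0], "jaw": 0.6},
    {"dp": [0.04, 0, 0], "rot": [0, 0, 0], "jaw": 0.6},
    {"dp": [0.04, 0, 0], "rot": [0, 0, 0], "jaw": 0.6},
    {"dp": [0.04, 0, 0], "rot": [0, 0, 0], "jaw": 0.6},
    {"dp": [0.04, 0, 0], "rot": [0, 0, 0], "jaw": 0.6},
    {"dp": [0, 0, 0], "rot": [0, 0, 0], "jaw": 0.6},
  ],
)

```text
t: 12.25
position: [463.1, 320.6, 190.0]
orientation: [[-0.047, 0.999, 0.001], [0.999, 0.047, 0.006], [0.006, 0.001, -1.0]]
contact_force: [-0.2, 0.9, -0.2]
gripper_width: 0.399
finger_force: 0.0
```

```bash
python3 meas.py | head -4; python3 - <<'E'
from h import *
crop("top",255,130,375,245,5,"top3.png")
E
```

```text
[470.1 121.4] 0.181 17
[474.1  43.3] 1.556 21
[480.6 -37. ] 0.293 44
len 158.7754470429146 yaw 0.06590053636225338
```

View pics/top3.png

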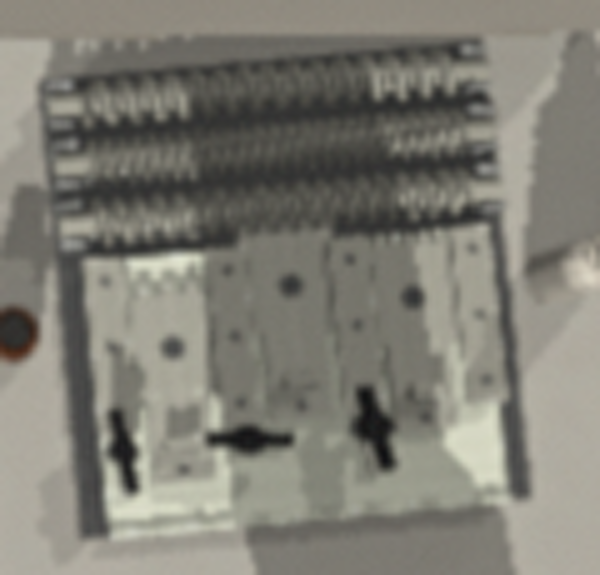

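The top view shows the middle knob across at about (250,438), the middle leaf forward with its teeth at the screw, and the other knobs near open. I'll measure the leaf positions precisely from the dark holes.

```bash
python3 - <<'E'
from h import *
yaw=.0737;R=np.array([[np.cos(yaw),-np.sin(yaw)],[np.sin(yaw),np.cos(yaw)]]);org=np.array([546.5,6.8])
for nm,im,cs in(("start",cv2.imread("pics/top0.png"),((173,347),(293,331),(413,297))),("now",env.grab_frame("top")[:,:,::-1],((173,347),(290,286),(413,297)))):
    g=im.astype(float).mean(2)
    for c in cs:
        x,y=(np.array(c)+.5)/5-.5+[255,130];x,y=int(round(x)),int(round(y))
        w=g[y-4:y+5,x-4:x+5];w=np.clip(np.median(w)-12-w,0,None);Y,X=np.mgrid[y-4:y+5,x-4:x+5]
        p=[(w*X).sum()/w.sum(),(w*Y).sum()/w.sum()];P=cast("top",p,24)[0,:2]
        print(nm,np.round(p,2),"station",(R.T@(P-org)).round(1))
E
```

```text
start [289.1  199.07] station [-7.  79.2]
start [313.47 195.93] station [-3.6 -0.7]
start [337.23 188.95] station [ 12.5 -80.3]
now [289.08 199.09] station [-7.  79.3]
now [312.72 186.6 ] station [26.9 -1.2]
now [336.98 189.01] station [ 12.4 -79.5]
```

The camera puts the leaf's travel at 30.5 mm, but the tool moved 33.4 mm. I'll confirm the seating with a second push behind the tab, without gripping.

>>> drive_tool(
  plan=[
    {"dp": [-0.0357, 0.0038, 0], "rot": [0, 0, 0], "jaw": 0.7},
    {"dp": [-0.0357, 0.0038, 0], "rot": [0, 0, 0], "jaw": 0.7},
    {"dp": [-0.0357, 0.0038, 0], "rot": [0, 0, 0], "jaw": 0.7},
    {"dp": [-0.0357, 0.0038, 0], "rot": [0, 0, 0], "jaw": 0.7},
    {"dp": [-0.0357, 0.0038, 0], "rot": [0, 0, 0], "jaw": 0.7},
    {"dp": [-0.0357, 0.0038, 0], "rot": [0, 0, 0], "jaw": 0.7},
    {"dp": [-0.0357, 0.0038, 0], "rot": [0, 0, 0], "jaw": 0.7},
    {"dp": [-0.0357, 0.0038, 0], "rot": [0, 0, 0], "jaw": 0.7},
    {"dp": [-0.0357, 0.0038, 0], "rot": [0, 0, 0], "jaw": 0.7},
    {"dp": [0, 0, 0], "rot": [0, 0, -1.5], "jaw": 0.7},
    {"dp": [0, 0, 0], "rot": [0, 0, 0], "jaw": 0.7},
    {"dp": [0, 0, 0], "rot": [0, 0, 0], "jaw": 0.7},
  ],
)

```text
t: 13.5
position: [510.6, -10.2, 190.0]
orientation: [[-0.061, 0.998, 0.0], [0.998, 0.061, 0.001], [0.001, 0.0, -1.0]]
contact_force: [0.3, 0.6, 0.3]
gripper_width: 0.299
finger_force: 0.0
```

>>> drive_tool(
  plan=[
    {"dp": [0.011, 0.0022, 0], "rot": [0, 0, -0.7], "jaw": 0.7},
    {"dp": [0, 0, 0.03], "rot": [0, 0, 0], "jaw": 0.7},
    {"dp": [0, 0, 0.03], "rot": [0, 0, 0], "jaw": 0.7},
    {"dp": [0, 0, 0.03], "rot": [0, 0, 0], "jaw": 0.7},
    {"dp": [0, 0, 0.03], "rot": [0, 0, 0], "jaw": 0.7},
    {"dp": [0, 0, 0.02], "rot": [0, 0, 0], "jaw": 0.7},
    {"dp": [0, 0, 0.01], "rot": [0, 0, 0], "jaw": 0.7},
    {"dp": [0, 0, 0.008], "rot": [0, 0, 0], "jaw": 0.7},
    {"dp": [0, 0, 0], "rot": [0, 0, 0], "jaw": 0.7},
    {"dp": [0, 0, 0], "rot": [0, 0, 0], "jaw": 0.7},
  ],
)

```text
t: 14.33
position: [512.8, 2.2, 32.3]
orientation: [[-0.077, 0.997, 0.001], [0.997, 0.077, 0.0], [0.0, 0.001, -1.0]]
contact_force: [0.2, 0.1, 0.2]
gripper_width: 0.3
finger_force: 0.0
```

>>> drive_tool(
  plan=[
    {"dp": [0, 0.003, 0], "rot": [0, 0, 0], "jaw": 0.7},
    {"dp": [0, 0.003, 0], "rot": [0, 0, 0], "jaw": 0.7},
    {"dp": [0, 0, 0], "rot": [0, 0, 0], "jaw": 0.7},
    {"dp": [0, 0, 0], "rot": [0, 0, 0], "jaw": 0.7},
  ],
)

```text
t: 14.67
position: [519.0, 2.1, 32.4]
orientation: [[-0.076, 0.997, 0.001], [0.997, 0.076, 0.0], [-0.0, 0.001, -1.0]]
contact_force: [-0.1, -0.8, -0.1]
gripper_width: 0.298
finger_force: 0.0
```

>>> drive_tool(
  plan=[
    {"dp": [0, 0.002, 0], "rot": [0, 0, 0], "jaw": 0.7},
    {"dp": [0, 0.002, 0], "rot": [0, 0, 0], "jaw": 0.7},
    {"dp": [0, 0, 0], "rot": [0, 0, 0], "jaw": 0.7},
    {"dp": [0, 0, 0], "rot": [0, 0, 0], "jaw": 0.7},
  ],
)

```text
t: 15.0
position: [519.9, 2.2, 31.5]
orientation: [[-0.075, 0.997, -0.005], [0.997, 0.075, 0.0], [0.001, -0.005, -1.0]]
contact_force: [-7.2, -0.7, 6.0]
gripper_width: 0.298
finger_force: 3.6
```

>>> drive_tool(
  plan=[
    {"dp": [0, 0.002, 0], "rot": [0, 0, 0], "jaw": 0.7},
    {"dp": [0, 0.002, 0], "rot": [0, 0, 0], "jaw": 0.7},
    {"dp": [0, 0, 0], "rot": [0, 0, 0], "jaw": 0.7},
    {"dp": [0, 0, 0], "rot": [0, 0, 0], "jaw": 0.7},
  ],
)

```text
t: 15.33
position: [520.1, 2.3, 31.0]
orientation: [[-0.075, 0.997, -0.011], [0.997, 0.075, 0.001], [0.002, -0.011, -1.0]]
contact_force: [-16.2, -2.2, 11.6]
gripper_width: 0.3
finger_force: 8.4
```

The leaf is against a solid stop: the force rose to 16 N with under 0.3 mm of movement, and the tab is at the same place as before. Next I back off and lift. The right leaf is at about −49, only 4 mm inside the limit, so I'll draw it back, checking the clearance to the oil bottle first.

>>> drive_tool(
  plan=[
    {"dp": [0, -0.007, 0], "rot": [0, 0, 0], "jaw": 0.7},
    {"dp": [0, -0.007, 0], "rot": [0, 0, 0], "jaw": 0.7},
    {"dp": [0, 0, 0], "rot": [0, 0, 0], "jaw": 0.7},
    {"dp": [0, 0, -0.02], "rot": [0, 0, 0], "jaw": 0.7},
    {"dp": [0, 0, -0.03], "rot": [0, 0, 0], "jaw": 0.7},
    {"dp": [0, 0, -0.04], "rot": [0, 0, 0], "jaw": 0.7},
    {"dp": [0, 0, -0.04], "rot": [0, 0, 0], "jaw": 0.7},
    {"dp": [0, 0, 0], "rot": [0, 0, 0], "jaw": 0.7},
  ],
)

```text
t: 16.0
position: [516.4, 1.0, 168.4]
orientation: [[-0.075, 0.997, 0.011], [0.997, 0.075, 0.001], [0.0, 0.011, -1.0]]
contact_force: [1.6, -0.2, -0.4]
gripper_width: 0.299
finger_force: 0.0
```

```bash
python3 - <<'E'
from h import *
t=[371.6,183];a=cast("top",t,149)[0];b=cast("scene",[389.6,224],149)[0];print("oil tip",a,b)
print("oil body bottom centre", cast("scene",[240+715/5,185+435/5],0)[0])
E
```

```text
oil tip [ 571.49268709 -144.45047491  149.        ] [ 577.34578326 -182.41706369  149.        ]
oil body bottom centre [ 576.43864268 -186.94062354    0.        ]
```

>>> drive_tool(
  plan=[
    {"dp": [-0.0374, -0.0091, 0], "rot": [0, 0, 0], "jaw": 0.6},
    {"dp": [-0.0374, -0.0091, 0], "rot": [0, 0, 0], "jaw": 0.6},
    {"dp": [0, 0, 0], "rot": [0, 0, 0], "jaw": 0.6},
    {"dp": [0, 0, 0.03], "rot": [0, 0, 0], "jaw": 0.6},
    {"dp": [0, 0, 0.03], "rot": [0, 0, 0], "jaw": 0.6},
    {"dp": [0, 0, 0.02], "rot": [0, 0, 0], "jaw": 0.6},
    {"dp": [0, 0, 0], "rot": [0, 0, 0], "jaw": 0.6},
    {"dp": [0, 0, 0], "rot": [0, 0, 0], "jaw": 0.6},
  ],
)

```text
t: 16.67
position: [499.8, -74.5, 81.5]
orientation: [[-0.075, 0.997, -0.001], [0.997, 0.075, -0.0], [-0.0, -0.001, -1.0]]
contact_force: [-0.2, -0.8, 0.2]
gripper_width: 0.398
finger_force: 0.0
```

>>> drive_tool(
  plan=[
    {"dp": [0, 0.004, 0.02], "rot": [0, 0, 0], "jaw": 0.6},
    {"dp": [0, 0, 0.02], "rot": [0, 0, 0], "jaw": 0.6},
    {"dp": [0, 0, 0.009], "rot": [0, 0, 0], "jaw": 0.6},
    {"dp": [0, 0, 0], "rot": [0, 0, 0], "jaw": 0.6},
    {"dp": [0, 0, 0], "rot": [0, 0, 0], "jaw": 0.6},
  ],
)

```text
t: 17.08
position: [504.3, -74.2, 33.6]
orientation: [[-0.076, 0.997, 0.0], [0.997, 0.076, -0.0], [-0.0, 0.0, -1.0]]
contact_force: [0.1, 0.6, 1.3]
gripper_width: 0.403
finger_force: 0.0
```

>>> drive_tool(
  plan=[
    {"dp": [0, -0.004, 0], "rot": [0, 0, 0], "jaw": 0.6},
    {"dp": [0, -0.004, 0], "rot": [0, 0, 0], "jaw": 0.6},
    {"dp": [0, -0.004, 0], "rot": [0, 0, 0], "jaw": 0.6},
    {"dp": [0, -0.003, 0], "rot": [0, 0, 0], "jaw": 0.6},
    {"dp": [0, -0.003, 0], "rot": [0, 0, 0], "jaw": 0.6},
    {"dp": [0, -0.003, 0], "rot": [0, 0, 0], "jaw": 0.6},
    {"dp": [0, -0.003, 0], "rot": [0, 0, 0], "jaw": 0.6},
    {"dp": [0, 0, 0], "rot": [0, 0, 0], "jaw": 0.6},
    {"dp": [0, 0, 0], "rot": [0, 0, 0], "jaw": 0.6},
  ],
)

```text
t: 17.83
position: [479.4, -75.8, 32.7]
orientation: [[-0.076, 0.997, -0.001], [0.997, 0.076, 0.0], [0.0, -0.001, -1.0]]
contact_force: [0.2, 1.3, -1.1]
gripper_width: 0.403
finger_force: 0.0
```

>>> drive_tool(
  plan=[
    {"dp": [0, 0.004, 0], "rot": [0, 0, 0], "jaw": 0.6},
    {"dp": [0, 0.006, 0], "rot": [0, 0, 0], "jaw": 0.6},
    {"dp": [0, 0, -0.02], "rot": [0, 0, 0], "jaw": 0.6},
    {"dp": [0, 0, -0.03], "rot": [0, 0, 0], "jaw": 0.6},
    {"dp": [0, 0, -0.04], "rot": [0, 0, 0], "jaw": 0.6},
    {"dp": [0, 0, -0.04], "rot": [0, 0, 0], "jaw": 0.6},
    {"dp": [0, 0, -0.03], "rot": [0, 0, 0], "jaw": 0.6},
    {"dp": [0.04, 0, 0], "rot": [0, 0, 0], "jaw": 0.6},
    {"dp": [0.04, 0, 0], "rot": [0, 0, 0], "jaw": 0.6},
    {"dp": [0.04, 0, 0], "rot": [0, 0, 0], "jaw": 0.6},
    {"dp": [0.04, 0, 0], "rot": [0, 0, 0], "jaw": 0.6},
    {"dp": [0.04, 0, 0], "rot": [0, 0, 0], "jaw": 0.6},
    {"dp": [0.04, 0, 0], "rot": [0, 0, 0], "jaw": 0.6},
    {"dp": [0.04, 0, 0], "rot": [0, 0, 0], "jaw": 0.6},
    {"dp": [0.04, 0, 0], "rot": [0, 0, 0], "jaw": 0.6},
    {"dp": [0.04, 0, 0], "rot": [0, 0, 0], "jaw": 0.6},
    {"dp": [0.04, 0, 0], "rot": [0, 0, 0], "jaw": 0.6},
    {"dp": [0, 0, 0], "rot": [0, 0, 0], "jaw": 0.6},
    {"dp": [0, 0, 0], "rot": [0, 0, 0], "jaw": 0.6},
  ],
)

```text
t: 19.42
position: [458.8, 326.8, 192.1]
orientation: [[-0.081, 0.997, -0.001], [0.997, 0.081, -0.0], [-0.0, -0.001, -1.0]]
contact_force: [-0.2, -1.5, -0.1]
gripper_width: 0.399
finger_force: 0.0
```

```bash
python3 meas.py | head -3; python3 - <<'E'
from h import *
crop("top",255,130,375,245,5,"top4.png")
E
```

```text
[470.1 121.4] 0.181 17
[473.9  43. ] 1.539 21
[480.9 -37. ] 0.298 43
```

View pics/top4.png

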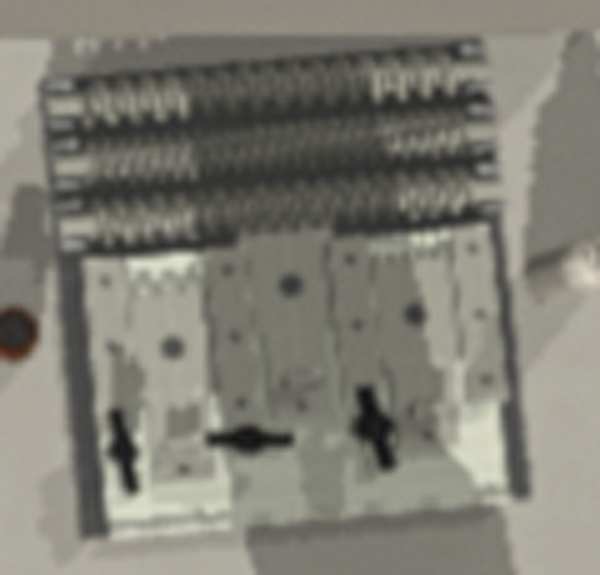

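The right leaf is now drawn back about 11 mm, its hole moving from row 297 to 314. The middle leaf is fully in, with its hole still at (290,286) and its knob across at about 1.47 rad. The left and right knobs are still open, at about 0.11 and 0.22 rad. I hand in.

```bash
python3 -c "
from plant import env
print(env.hand_in())"
```

```text
the job is handed in; nothing more can be done
None
```

I handed in with leaf_b (13.3 mm pitch) fully home in the middle lane and locked by its knob at about 1.47 rad, the other two leaves drawn back with their knobs open; I picked leaf_b from the camera pitch readings, so leaf_a and leaf_c were never tried on the thread, and the hand-in returned no verdict.

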